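# Charge a refillable spray can on the bench air station

## Robot

A 7-joint arm with a two-finger parallel gripper is mounted at the origin on the work surface. World frame = base frame: x ahead of the robot, y to its left, z up, the work surface at z = 0. Lengths are in m, angles in rad, forces in N, time in s.
With the tool pointing down it reaches from about 0.425 to 0.8 m from the base axis. Payload 8.3 kg.
Tool frame: the origin (TCP) lies midway between the tips of the shut fingers; the grasp point (between the pads) lies 19 mm behind it; z points along the fingers, y is the line along which they close (so a half turn about z gives the same grasp; the last joint's range is limited). The gripper opens to 85 mm and grips with 20 to 120 N. Pads are 22 mm wide; open, the fingers measure 114 mm over their backs; the gripper's body (76 mm by 85 mm) begins 54 mm behind the grasp point. The pads swing forward as they close: fully open they stand 13 mm farther back than shut.
Start: joints at [1.241, 0.383, 0.016, 1.37, -0.006, 1.388, -0.046], TCP at [0.165, -0.603, 0.231] pointing down, gripper open.
Joint ranges: [-2.95, 2.95], [-0.25, 2.06], [-1.52, 1.56], [0.18, 2.33], [-1.44, 4.58], [0.02, 2.06], [-3.01, 3.01]. Speed limits (rad/s): [2.39, 2.39, 3.01, 3.01, 3.14, 3.14, 3.14].

## Interface

Orientations are given as a 3x3 rotation matrix whose columns are the frame's x, y, z axes.
In Python, from cell import move_ptp, move_straight, goto_joints, set_gripper, pause, inverse_kinematics, sense, grab_frame, MotionError, hand_in gives the robot as it stands. Calls block until the motion is done:
- move_ptp(position, orientation): joint-space move of the TCP to a pose.
- move_straight(position, attitude=None, rate=0.15): straight line of the TCP; attitude=None keeps the orientation; rate is the mean speed in m/s.
- goto_joints(angles): joint-space move.
- set_gripper(opening, newtons=None): opening from 0.0 (shut) to 1.0 (fully open); newtons is the grip in N (None keeps the last); returns when the fingers have stopped.
- pause(seconds).
- inverse_kinematics(position, orientation): joint angles nearest the present ones, or None.
- sense(): the state.
- grab_frame(name): name is "side" or "top"; returns a dict with "frame" (480x640x3 uint8, red, green, blue), "intrinsics" (3x3 intrinsics, pixels), "k1" (the pictures are not rectified: a ray, as slopes to the right and down, at radius r is drawn at 1 + k1 r^2 times it, then the intrinsics apply), "extrinsics" (4x4, takes a point from world to camera coordinates). Camera axes: x right, y up, looking along -z (the intrinsics and any distortion apply to the point x, -y, -z); pixel columns grow to the right and rows downward; lengths in m; the calibration is good to about 2 mm. A picture is of the moment at which its call begins. There is no depth.
A pose or a line that the arm cannot do raises MotionError and nothing moves.
- hand_in(): hands the job in; it is judged then, once.
The state is a dict: "clock": time; "q": joint angles; "joint_vel": joint speeds; "joint_torque": joint torques, N m; "ee_pos": TCP position; "tool_rot": TCP orientation; "contact_force": force on the tool from outside, world axes, zero at the start; "moment": the same for the moment, N m; "finger_gap": opening from 0.0 (shut) to 1.0 (fully open); "grasp_force": force on a finger pad.
Only numpy, scipy, OpenCV 4.12 (cv2) and the standard library are available. Lean on these libraries where they do the work, as an engineer would, in place of code of your own. Each camera call takes 0.05 s, during which the arm holds its last target. There are 200 camera calls.

## Task

Charge the spray can that stands on the flat wooden board: first press the charging station's pump pedal right down to its stop and let it come back up; then grip the can, set its foot squarely in the sprung dish on the station's sloping head, and push until the dish is fully down, keeping hold of the can and holding the dish down for at least one second. Then stand the can upright in the rimmed metal tray where the charged can is, and let go. Leave the charged can and the jar where they stand.

Things in the scene. Friction and masses are not known exactly. Their poses are not given: they have to be found in the camera images.
- can: the spray can to charge: a plain aluminium cylinder 53 mm in diameter, 150 mm tall over all (straight wall up to 130 mm, then a short shoulder and a small white push button 20 mm wide on top), about 0.25 kg, standing upright on the board. Origin: centre of its underside (its foot); z up along its axis.
- charged_can: a second, identical can, already charged, standing upright in the tray towards one end. Origin: centre of its underside.
- jar: a squat amber glass jar with a steel lid, 68 mm in diameter, 85 mm tall, standing on the board next to the can (either may be at the near or the far end). Origin: centre of its underside. To be left alone.
- board: a flat wooden board 230 (x) x 120 (y) x 15 mm, fixed on the bench to the left or the right of the station. Origin: centre of its underside; z up.
- tray: a steel tray 230 (x) x 120 (y) x 18 mm over all, walls and floor 5 mm thick, fixed on the bench on the other side of the station from the board. Origin: centre of its underside; z up. The charged can stands in its +x half (about x = +62 mm); the -x half is empty.
- station: the charging station, one fixed machine on a dark base plate 225 (x) x 280 (y) x 12 mm: a grey head 110 mm wide at y = +75 mm, its top face sloping 30 degrees down to the front, rear edge 158 mm high; the pedal at y = -85 mm; between them at the rear (x = +100 mm) a gauge on a post, 151 mm high. Origin: under the plate's centre; -x is its front and faces the robot, z up.
- dish_seat (a point): centre of the floor of the black rubber dish on the sloping head, for the can's foot; moves with the dish. z points up out of the dish, square to the slope (30 degrees from vertical, leaning to the station's front). Dish 80 mm wide over its flared lip, inside 62 mm at the floor, 70 mm at the lip, 8 mm deep. It sinks 18 mm along -z against a spring (4 N to start, 12 N fully down).
- dish (a joint): how far the dish is pushed down, m: 0 up, 0.018 fully down at its stop; it springs back.
- pedal_pad (a point): centre of the top of the pump pedal's black ribbed tread, 70 x 70 mm; moves with it. The pedal is a steel plate hinged along y at its rear end, 115 mm behind this point and 35 mm above the bench; its front end stands 20 degrees up at rest. z is square to the tread, x runs back to the hinge. Fully pressed, the tread is level, its top 45 mm above the bench (about 9 N at its centre).
- pedal (a joint): how far the pedal is pressed, rad: 0 up, 0.35 down at its stop; it springs back.
Not all that is in view belongs to the job. What is shaped like the can but purple or turquoise is not meant.

How it is judged:
By the outcome, as a careful person would: the job done as asked, in the order asked, and still so for the second after the job is handed in, with the robot touching nothing.
It also fails if it takes over 69 s, if anything falls off the work surface, if the arm or the gripper's body presses on something with over 40 N, if the wrist force passes 120 N, or if a joint passes its speed limit or range.

## Working session

There is one attempt and no reset: what is moved stays moved. The work goes in short steps, each a Python script; the robot and the scene stay as the last script left them, time stands still between calls to the robot, and variables do not carry over. Pictures are saved under pics/ and viewed, at most 10 in all, crops included, and the job is handed in when it is done.

```bash
mkdir -p pics; ls; python3 - <<'E'
from cell import *
import cv2,numpy as np,json
for n in("side","top"):
    f=grab_frame(n); cv2.imwrite(f"pics/{n}0.png",f["frame"][:,:,::-1])
    np.savez(f"{n}.npz",**f)
    print(n,np.round(f["intrinsics"],1).tolist(),f["k1"],np.round(f["extrinsics"],3).tolist())
s=sense();print(s["clock"],s["finger_gap"],s["ee_pos"],s["tool_rot"])
E
```

```text
pics
side [[477.5, 0.0, 317.0], [0.0, 477.5, 240.2], [0.0, 0.0, 1.0]] -0.09776710712644614 [[-1.0, -0.002, -0.012, 0.549], [-0.006, -0.78, 0.626, -0.095], [-0.01, 0.626, 0.78, -1.306], [0.0, 0.0, 0.0, 1.0]]
top [[552.9, 0.0, 325.9], [0.0, 552.9, 227.7], [0.0, 0.0, 1.0]] 0.018563090887419153 [[-0.003, -1.0, -0.022, -0.04], [0.992, -0.006, 0.126, -0.589], [-0.126, -0.022, 0.992, -1.519], [0.0, 0.0, 0.0, 1.0]]
0.1 0.9964903000555483 [ 0.1646843  -0.60243807  0.23036624] [[ 9.64611473e-01  2.63674923e-01 -4.91119396e-04]
 [ 2.63675380e-01 -9.64609962e-01  1.70770959e-03]
 [-2.34584679e-05 -1.77677235e-03 -9.99998421e-01]]
```

View pics/side0.png

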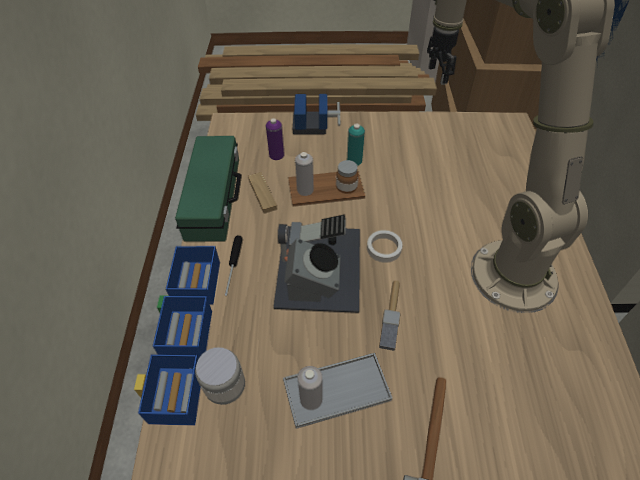

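View pics/top0.png

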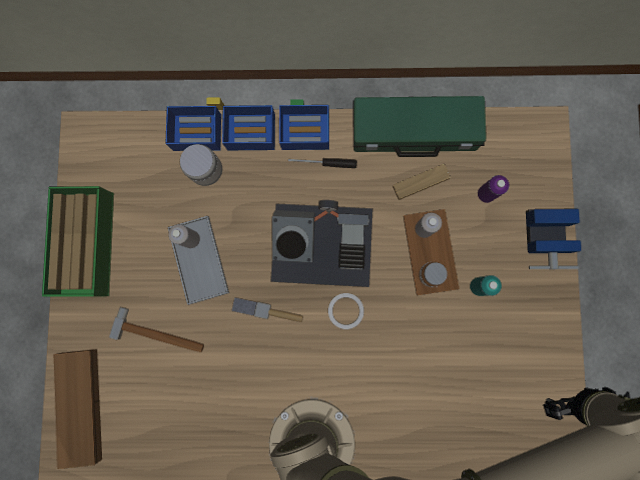

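Side view: the can is at about (304,190), the jar at (347,185), the station at (318,268), and the charged can at (310,400). The top view shows the can button at (432,219), the jar lid at (435,270), the plate at x 272–373 and y 204–286, and the tray at x 170–228. I'll take enlarged crops for accurate corner positions.

```bash
python3 - <<'E'
import cv2
t=cv2.imread("pics/top0.png");s=cv2.imread("pics/side0.png")
def crop(im,x,y,w,h,k,name):
    c=cv2.resize(im[y:y+h,x:x+w],None,fx=k,fy=k,interpolation=cv2.INTER_CUBIC)
    for u in range((x+19)//20*20,x+w,20):
        cv2.line(c,((u-x)*k,0),((u-x)*k,6),(0,255,255),1); cv2.putText(c,str(u),((u-x)*k,16),0,.35,(0,255,255),1)
    for v in range((y+19)//20*20,y+h,20):
        cv2.line(c,(0,(v-y)*k),(6,(v-y)*k),(0,255,255),1); cv2.putText(c,str(v),(8,(v-y)*k+4),0,.35,(0,255,255),1)
    return c
import numpy as np
a=crop(t,262,196,200,104,4,"");b=crop(t,160,206,80,104,4,"");
cv2.imwrite("pics/ctop.png",a)
b2=crop(s,270,205,100,110,4,"")
b=cv2.copyMakeBorder(b,0,b2.shape[0]-b.shape[0],0,0,cv2.BORDER_CONSTANT)
cv2.imwrite("pics/ctray.png",np.hstack([b,b2]))
a=crop(s,280,145,100,65,4,"");b=crop(s,280,350,115,80,3,"")
b=cv2.copyMakeBorder(b,0,a.shape[0]-b.shape[0],0,0,cv2.BORDER_CONSTANT)if b.shape[0]<a.shape[0] else b[:a.shape[0]]
cv2.imwrite("pics/cside.png",np.hstack([a,b]))
E
```

```text
(no output)
```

View pics/ctop.png

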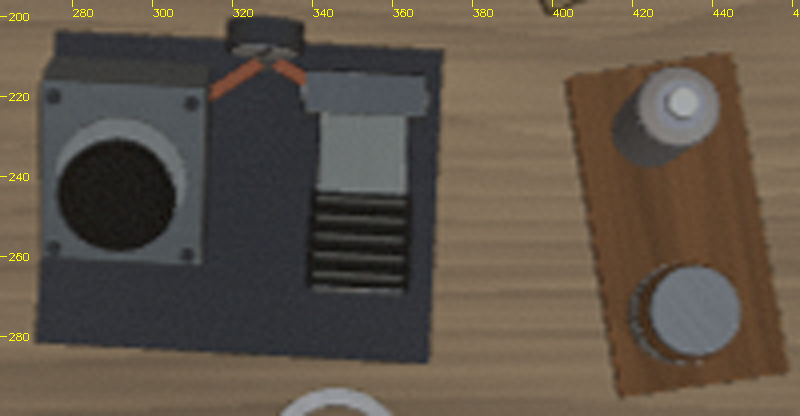

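View pics/ctray.png

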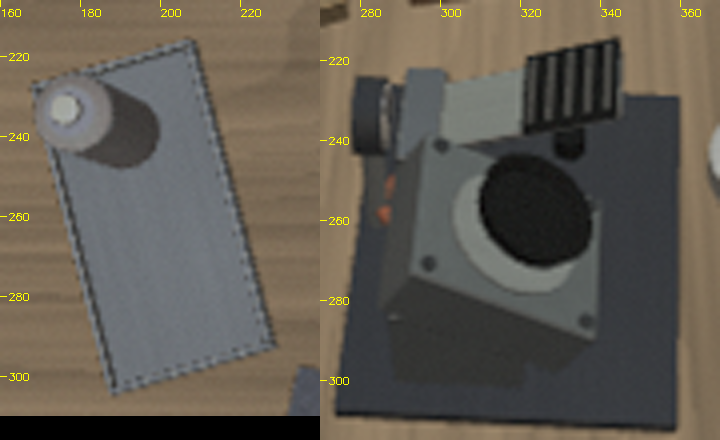

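View pics/cside.png

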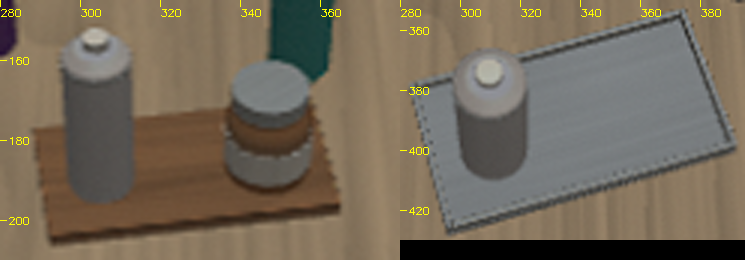

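```bash
cat > vis.py <<'E'
import numpy as np
from scipy.optimize import least_squares
C={n:dict(np.load(f"{n}.npz")) for n in("side","top")}
def proj(n,P):
    c=C[n];P=np.atleast_2d(P);p=P@c["extrinsics"][:3,:3].T+c["extrinsics"][:3,3]
    s=np.c_[p[:,0]/-p[:,2],-p[:,1]/-p[:,2]]; s=s*(1+c["k1"]*(s**2).sum(1,keepdims=True))
    K=c["intrinsics"]; return s@K[:2,:2].T+K[:2,2]
def px(o,k,pts): return np.array(o)+(np.atleast_2d(pts)+.5)/k-.5
def fit_point(obs,z=None):
    f=lambda v:np.concatenate([(proj(n,np.r_[v[:2],v[2] if z is None else z])-p).ravel() for n,p in obs])
    r=least_squares(f,[.6,0,.1] if z is None else [.6,0]); return r.x,r.fun
def fit_pose(obs,yaw0=0):
    "obs: (cam, local pts, pixels)"
    def f(v):
        c,s=np.cos(v[2]),np.sin(v[2]);R=np.array([[c,-s,0],[s,c,0],[0,0,1]])
        return np.concatenate([(proj(n,L@R.T+np.r_[v[:2],0])-p).ravel() for n,L,p in obs])
    r=least_squares(f,[.6,0,yaw0],loss="soft_l1"); return r.x,f(r.x)
E
python3 - <<'E'
from vis import *
np.set_printoptions(precision=4,suppress=True)
def rect(a,b,z): return np.array([[a,b,z],[a,-b,z],[-a,-b,z],[-a,b,z]])/2
T=lambda p:px((262,196),4,p); TT=lambda p:px((160,206),4,p); S=lambda p:px((270,205),4,p)
SL=lambda p:px((280,145),4,p); SR=lambda p:px((280,350),3,p)
L=rect(.225,.28,.024)
st,r=fit_pose([("top",L,T([(55,30),(443,50),(428,362),(37,343)])),("side",L[1:],S([(360,97)]+[(356,430)]+[(15,415)])[[0,1,2]] )][:1]); print("station top",st,r.round(1))
st,r=fit_pose([("top",L,T([(55,30),(443,50),(428,362),(37,343)])),("side",L[[2,3,0]],S([(360,97),(356,430),(15,415)]))]); print("station both",st,r.round(1))
L=rect(.23,.12,.030)
b,r=fit_pose([("top",L,T([(565,80),(732,55),(788,370),(622,398)]))]);print("board",b,r.round(1))
print(" side pred",proj("side",fit_pose and np.array([[b[0],b[1],.165]])))
L=rect(.23,.12,.036)
t,r=fit_pose([("top",L,TT([(33,86),(190,40),(275,345),(113,393)]))]);print("tray top",t,r.round(1))
t,r=fit_pose([("top",L,TT([(33,86),(190,40),(275,345),(113,393)])),("side",L[[1,2,3,0]],SR([(12,86),(285,12),(335,148),(48,233)]))]);print("tray",t,r.round(1))
pp={"can":(T((683,102)),SL((95,35))),"chg":(TT((65,108)),SR((88,71))),"jar":(T((694,310)),SL((270,88))),
"dishlip":(T((116,194)),S((216,211))),"pad":(T((360,241)),S((253,86)))}
for k,(a,c) in pp.items():
    v,r=fit_point([("top",a),("side",c)]);print(k,v,r.round(1))
    z={"can":.165,"chg":.155,"jar":.1}.get(k)
    if z: print("   top only",fit_point([("top",a)],z)[0]," both",fit_point([("top",a),("side",c)],z))
    o,y=(st[:2],st[2]) if k in("dishlip","pad") else (b[:2],b[2]) if k!="chg" else (t[:2],t[2])
    c_,s_=np.cos(y),np.sin(y);print("   local",np.array([[c_,s_],[-s_,c_]])@(v[:2]-o))
E
```

```text
station top [ 0.544  -0.03   -0.0554] [-0.1 -0.1  0.1 -0.4  0.6  0.4 -0.7  0. ]
station both [ 0.5438 -0.0282 -0.0568] [-0.7 -0.  -0.4 -0.3 -0.1  0.6 -1.4  0.  -0.  -0.8  0.5 -1.1 -1.  -1.3]
board [ 0.5212 -0.3382  0.1493] [-0.1 -0.5 -0.2 -0.7  0.6  0.8 -0.3  0.3]
 side pred [[325.9144 148.6104]]
tray top [0.5029 0.3221 0.2879] [-0.7 -0.3  0.4 -0.8  0.4  0.3 -0.2  0.7]
tray [0.5021 0.3259 0.2842] [-1.9 -0.1 -0.8 -0.5 -1.1  0.7 -1.7  0.9 -1.5 -0.8 -0.2 -1.7  1.2 -1.1
 -0.5 -0.6]
can [ 0.5874 -0.3196  0.1635] [-0.   0.1 -0.2 -0. ]
   top only [ 0.5876 -0.3194]  both (array([ 0.5873, -0.319 ]), array([-0.1523,  0.1182, -0.13  , -0.2674]))
   local [0.0682 0.0085]
chg [0.5628 0.3471 0.1519] [-0.   0.2 -0.2 -0. ]
   top only [0.5629 0.3462]  both (array([0.5626, 0.3475]), array([-0.5222,  0.1245, -0.111 , -0.438 ]))
   local [0.0642 0.0034]
jar [ 0.457  -0.3345  0.0968] [-0.   0.1 -0.1 -0. ]
   top only [ 0.457  -0.3339]  both (array([ 0.4569, -0.3332]), array([-0.2965,  0.0254, -0.0219, -0.499 ]))
   local [-0.063   0.0132]
dishlip [0.5311 0.047  0.149 ] [-0.   0.2 -0.2 -0. ]
   local [-0.017   0.0743]
pad [ 0.5048 -0.1131  0.0787] [-0.   0.3 -0.3 -0. ]
   local [-0.0341 -0.087 ]
```

```bash
cat > plan.py <<'E'
import numpy as np
from cell import *
np.set_printoptions(precision=3,suppress=True)
YS=-.0563; H=.087            # station yaw; TCP height above the can's foot
def down(yaw): c,s=np.cos(yaw),np.sin(yaw); return np.array([[c,s,0],[s,-c,0],[0,0,-1.]])
n=np.array([-.5*np.cos(YS),-.5*np.sin(YS),np.sqrt(.75)])
ydir=np.array([np.sin(YS),-np.cos(YS),0]); RD=np.c_[np.cross(ydir,-n),ydir,-n]
seat=np.array([.5311,.047,.149])-.008*n
can=np.array([.5874,-.3192,.015]); RC=down(.149)
tyaw=.286; place=np.array([.5025-.062*np.cos(tyaw),.324-.062*np.sin(tyaw),.005]); RT=down(tyaw)
pad=np.array([.5048,-.1131,.080]); RP=down(YS)
Z=np.array([0,0,1.])
def force(): return sense()["contact_force"]
E
python3 - <<'E'
from plan import *
print("seat",seat,"place",place)
for nm,p,R in [("ped hi",pad+.17*Z,RP),("ped lo",pad-.037*Z,RP),("can hi",can+(H+.18)*Z,RC),("can",can+H*Z,RC),("dish pre",seat+(H+.07)*n,RD),("dish lo",seat+(H-.02)*n,RD),("tray hi",place+(H+.15)*Z,RT),("tray",place+H*Z,RT)]:
    print(nm,p,inverse_kinematics(p,R))
move_ptp(pad+.17*Z,RP); set_gripper(0.0); print(sense()["clock"],sense()["ee_pos"],force())
move_straight(pad+.02*Z,rate=.2)
f0=force();z=.09
while True:
    move_straight([pad[0],pad[1],z],rate=.06); s=sense(); f=(s["contact_force"]-f0)[2]
    print(round(z,3),s["ee_pos"][2].round(4),f.round(1),s["clock"].round(2))
    if f>22 or z<.036: break
    z-= .01 if z>.052 else .002
pause(.3); print(force()-f0)
move_straight(pad+.04*Z,rate=.15); pause(.2)
print(force()-f0,sense()["clock"])
E
```

```text
seat [0.535 0.047 0.142] place [0.443 0.307 0.005]
ped hi [ 0.505 -0.113  0.25 ] [ 0.584  0.174 -0.484  1.614  0.082  1.374 -1.537]
ped lo [ 0.505 -0.113  0.043] [ 0.521  0.37  -0.43   1.872  0.188  0.94  -1.622]
can hi [ 0.587 -0.319  0.282] [ 0.579  0.481 -0.208  1.127  0.096  1.542 -1.03 ]
can [ 0.587 -0.319  0.102] [ 0.588  0.57  -0.204  1.397  0.118  1.187 -1.05 ]
dish pre [0.457 0.051 0.278] None
dish lo [0.502 0.049 0.2  ] [ 0.219 -0.209 -0.431  2.181  0.088  0.648 -1.91 ]
tray hi [0.443 0.307 0.242] [-0.678  0.192  0.016  1.593 -0.003  1.357 -1.946]
tray [0.443 0.307 0.092] [-0.678  0.313  0.016  1.791 -0.006  1.039 -1.944]
3.0083 [ 0.505 -0.113  0.25 ] [ 0.429  0.375 -0.504]Traceback (most recent call last):
  File "<stdin>", line 10, in <module>
AttributeError: 'float' object has no attribute 'round'
```

```bash
python3 - <<'E'
from plan import *
for d in (0,.02,.03,.05):
  for up in (0,.04,.08):
    print(d,up,[inverse_kinematics(seat+(H+d)*n+up*Z,RD@np.array([[np.cos(b),0,np.sin(b)],[0,1,0],[-np.sin(b),0,np.cos(b)]])) is not None for b in (-.2,-.1,0,.1,.2)])
f0=force();z=.09; R=lambda v:round(float(v),4); move_straight([pad[0],pad[1],.1],rate=.2)
while True:
    move_straight([pad[0],pad[1],z],rate=.06); s=sense(); f=(s["contact_force"]-f0)[2]
    print(R(z),R(s["ee_pos"][2]),R(f),R(s["clock"]))
    if f>22 or z<.036: break
    z-= .01 if z>.052 else .002
pause(.3); print(force()-f0)
move_straight(pad+.04*Z,rate=.15); pause(.2)
print(force()-f0,R(sense()["clock"]))
f=grab_frame("side")["frame"]; import cv2; cv2.imwrite("pics/ped.png",cv2.resize(f[190:330,260:400,::-1],None,fx=3,fy=3))
E
```

```text
0 0 [True, True, True, False, False]
0 0.04 [True, True, False, False, False]
0 0.08 [True, True, False, False, False]
0.02 0 [True, True, False, False, False]
0.02 0.04 [True, True, False, False, False]
0.02 0.08 [True, False, False, False, False]
0.03 0 [True, True, False, False, False]
0.03 0.04 [True, False, False, False, False]
0.03 0.08 [True, False, False, False, False]
0.05 0 [True, False, False, False, False]
0.05 0.04 [True, False, False, False, False]
0.05 0.08 [True, False, False, False, False]
0.09 0.089 0.2433 4.7917
0.08 0.08 3.1064 5.1083
0.07 0.0704 6.2105 5.425
0.06 0.0606 7.0492 5.7417
0.05 0.0507 7.8081 6.0583
0.048 0.0488 9.6364 6.3083
0.046 0.0468 8.9767 6.5583
0.044 0.045 11.6253 6.8083
0.042 0.0445 29.4384 7.0583
[-12.083   1.6    30.219]
[ 0.384 -0.269  0.647] 8.225
```

```bash
cat >> plan.py <<'E'
B=-.2; h=.108
Ry=np.array([[np.cos(B),0,np.sin(B)],[0,1,0],[-np.sin(B),0,np.cos(B)]])
RC,RT,RD=RC@Ry,RT@Ry,RD@Ry
def tcp(foot,axis,R): return foot+h*axis+.019*R[:,2]
PC,PT,PD=tcp(can,Z,RC),tcp(place,Z,RT),tcp(seat,n,RD)
E
python3 - <<'E'
from plan import *
for nm,p,R in [("can hi",PC+.16*Z,RC),("can",PC,RC),("dishpre",PD+.04*n+.06*Z,RD),("dish",PD+.03*n,RD),("dlo",PD-.022*n,RD),("tray hi",PT+.2*Z,RT),("tray",PT,RT)]:
    q=inverse_kinematics(p,R); print(nm,p,q); assert q is not None
move_ptp(PC+.14*Z,RC); set_gripper(1.0); f0=force()
move_straight(PC+.001*Z,rate=.15); print("contact",force()-f0)
set_gripper(0.0,60); s=sense(); print(s["finger_gap"],s["grasp_force"],force()-f0)
move_straight(PC+.02*Z,rate=.1); pause(.2); s=sense(); print(s["finger_gap"],s["grasp_force"],force()-f0,s["clock"])
move_straight(PC+.15*Z,rate=.25)
import cv2; a=grab_frame("side")["frame"][60:260,240:400,::-1]; b=grab_frame("top")["frame"][160:360,370:530,::-1]
cv2.imwrite("pics/pick.png",cv2.resize(np.hstack([a,b]),None,fx=2,fy=2,interpolation=cv2.INTER_CUBIC)); print(sense()["clock"])
E
```

```text
can hi [ 0.584 -0.32   0.264] [ 0.589  0.638 -0.372  0.962  0.303  1.756 -1.127]
can [ 0.584 -0.32   0.104] [ 0.611  0.709 -0.363  1.207  0.323  1.452 -1.182]
dishpre [0.467 0.051 0.312] [ 0.283 -0.228 -0.431  1.875 -0.031  1.158 -1.773]
dish [0.472 0.05  0.244] [ 0.525 -0.202 -0.657  1.987 -0.072  0.998 -1.739]
dlo [0.498 0.049 0.199] [ 0.484 -0.086 -0.662  2.01   0.03   0.885 -1.827]
tray hi [0.439 0.305 0.294] [-0.005  0.452 -0.904  1.303  0.24   1.715 -2.157]
tray [0.439 0.305 0.094] [-0.06   0.567 -0.775  1.589  0.3    1.322 -2.172]
contact [-0.243 -0.136  1.668]
0.6040988231099809 63.633829597893055 [-0.609 -0.438  6.707]
0.601395680625746 63.15289874597511 [-0.239 -0.604 -2.224] 12.0917
12.8583
```

View pics/pick.png

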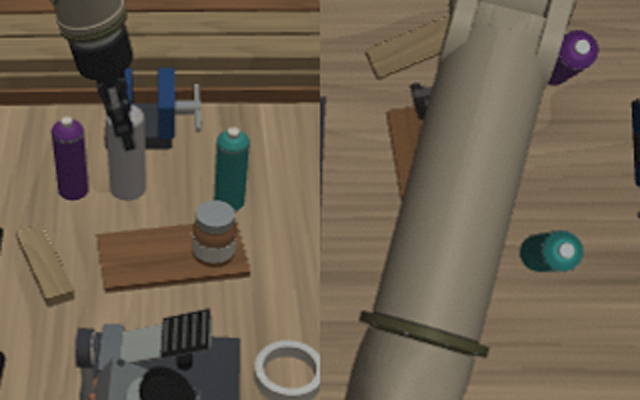

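The can is gripped and upright, at about (125,150) in the left half, and the jar hasn't moved. Next I'll go to the pose just above the dish.

```bash
python3 - <<'E'
from plan import *
move_ptp(PD+.04*n+.05*Z,RD)
move_straight(PD+.02*n,rate=.15); pause(.2); s=sense(); print(s["ee_pos"]-PD-.02*n,s["clock"],s["finger_gap"],s["contact_force"])
import cv2; f=grab_frame("side")["frame"]; cv2.imwrite("pics/dish_full.png",f[:,:,::-1])
g=grab_frame("top")["frame"]
a=cv2.resize(f[180:320,270:370,::-1],None,fx=4,fy=4,interpolation=cv2.INTER_CUBIC);b=cv2.resize(g[180:320,262:362,::-1],None,fx=4,fy=4,interpolation=cv2.INTER_CUBIC)
cv2.imwrite("pics/dish.png",np.hstack([a,b]))
E
```

```text
[0.001 0.    0.001] 15.125 0.6033050446584325 [-0.162 -0.016 -3.259]
```

View pics/dish.png

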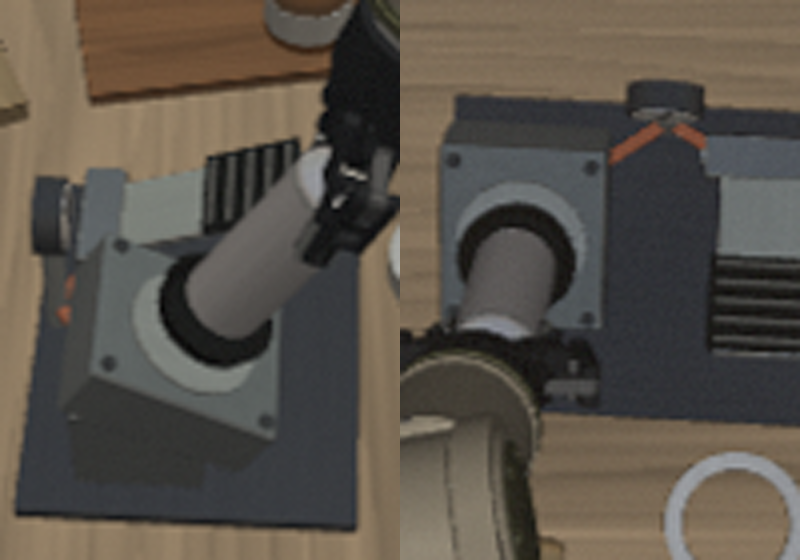

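The foot hovers over the dish, with the can at about (228,300) in the left half, and it looks concentric in the top half at about (515,250). I'll push along the dish axis while watching the force.

```bash
python3 - <<'E'
from plan import *
import cv2
f0=force(); d=.008
while True:
    move_straight(PD+d*n,rate=.05); s=sense(); df=s["contact_force"]-f0; e=(s["ee_pos"]-PD)@n
    print(round(d,3),round(float(e),4),"Fn %.1f"%(df@n),df,round(s["clock"],2))
    if df@n>24 or d<-.03: break
    if d>-.004 and df@n>14: print("early"); break
    d-= .004 if d>-.013 else .0015
pause(1.6); s=sense(); print(s["contact_force"]-f0,s["finger_gap"],s["clock"])
f=grab_frame("side")["frame"];g=grab_frame("top")["frame"]
a=cv2.resize(f[180:320,270:370,::-1],None,fx=4,fy=4,interpolation=cv2.INTER_CUBIC);b=cv2.resize(g[180:320,262:362,::-1],None,fx=4,fy=4,interpolation=cv2.INTER_CUBIC)
cv2.imwrite("pics/dish2.png",np.hstack([a,b]))
E
```

```text
0.008 0.0076 Fn -0.5 [ 0.889  0.595 -0.047] 15.62
0.004 0.0041 Fn 4.2 [-2.349  1.092  3.436] 15.87
0.0 0.0002 Fn 6.1 [-2.609  1.143  5.471] 16.12
-0.004 -0.0037 Fn 8.5 [-5.394 -0.09   6.668] 16.37
-0.008 -0.0076 Fn 10.2 [-6.564  1.314  7.947] 16.62
-0.012 -0.0112 Fn 15.2 [-10.429   0.314  11.483] 16.87
-0.016 -0.0123 Fn 54.7 [-33.95    0.206  43.533] 17.12
[-34.837   0.986  43.649] 0.5990762784755438 18.7167
```

View pics/dish2.png

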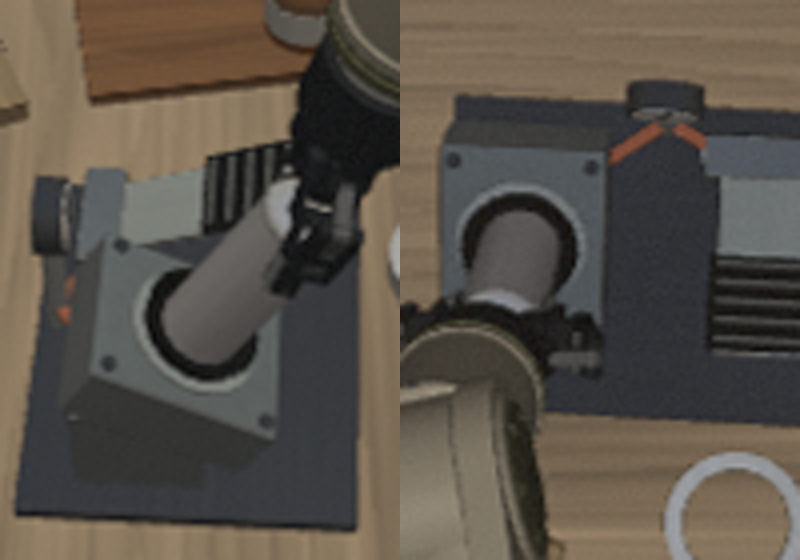

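The can foot sits inside the dish, near (210,340) on the left and (515,240) on the right, and the dish has sunk level with its collar. Travel from first contact to the stop is 18 mm. I'll overlay the model to check that the foot is centred before leaving.

```bash
python3 - <<'E'
from plan import *
from vis import proj
import cv2
s=sense(); R=s["tool_rot"]; ax=R@Ry.T@np.array([0,0,-1.]); 
e=(s["ee_pos"]-PD); print("axis",ax,n,"ee lateral",e-(e@n)*n,"ang deg",np.degrees(np.arccos(ax@n)))
foot=seat-.0123*n   # floor of the dish when down by contact
u=np.cross(n,[0,1,0]);u/=np.linalg.norm(u);v=np.cross(n,u); t=np.linspace(0,2*np.pi,73)
circ=lambda c,r:c+r*(np.cos(t)[:,None]*u+np.sin(t)[:,None]*v)
out=[]
for nm,o in(("side",(270,200)),("top",(265,195))):
    g=grab_frame(nm)["frame"][o[1]:o[1]+110,o[0]:o[0]+80,::-1]; k=5
    g=cv2.convertScaleAbs(cv2.resize(g,None,fx=k,fy=k,interpolation=cv2.INTER_CUBIC),alpha=1.6,beta=20)
    for c,r,col in((foot+.0025*n,.0265,(0,0,255)),(foot+.0105*n,.040,(0,255,255)),(foot+.06*n,.0265,(0,255,0))):
        p=((proj(nm,circ(c,r))-o+.5)*k-.5).round().astype(int); cv2.polylines(g,[p],True,col,1)
    out.append(g)
cv2.imwrite("pics/ov.png",np.hstack(out))
E
```

```text
axis [-0.502  0.029  0.864] [-0.499  0.028  0.866] ee lateral [0.002 0.001 0.001] ang deg 0.19535477137467513
```

View pics/ov.png

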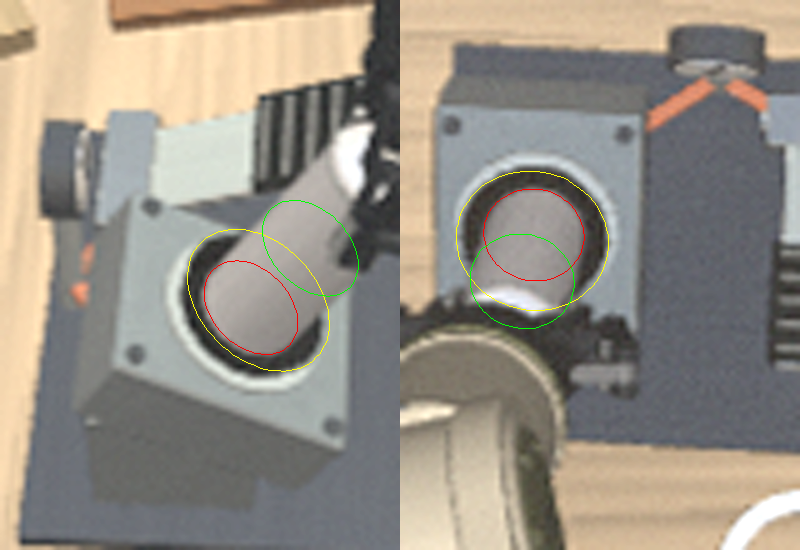

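The overlay matches. The red foot circle lies on the can's edge and is concentric with the dish ring to within 2–3 mm, so the foot is squarely seated. Next comes retracting and placing the can.

```bash
python3 - <<'E'
from plan import *
import cv2
move_straight(PD+.035*n,rate=.1); move_straight(PD+.04*n+.05*Z,rate=.15)
move_ptp(PT+.16*Z,RT); s=sense(); print(s["clock"],s["ee_pos"]-PT,s["finger_gap"])
move_straight(PT+.012*Z,rate=.15); pause(.2); f0=force(); d=.009
while True:
    move_straight(PT+d*Z,rate=.04); pause(.05); df=force()-f0; print(round(d,4),df)
    if df[2]>2.5 or d<-.008: break
    d-=.0015
set_gripper(1.0); pause(.2); print(force(),sense()["clock"])
move_straight(PT+(d+.16)*Z,rate=.15)
move_ptp([.42,.0,.40],down(0)) if inverse_kinematics([.42,.0,.40],down(0)) is not None else print("no retreat")
f=grab_frame("side")["frame"];g=grab_frame("top")["frame"]; print(sense()["clock"],sense()["ee_pos"])
a=cv2.resize(f[330:440,270:400,::-1],None,fx=3,fy=3);b=cv2.resize(g[200:310,155:285,::-1],None,fx=3,fy=3)
cv2.imwrite("pics/end.png",np.hstack([a,b])); cv2.imwrite("pics/end_top.png",g[:,:,::-1])
E
```

```text
21.1083 [ 0.    -0.001  0.16 ] 0.6046315852502177
0.009 [ 0.328 -0.244 -0.157]
0.0075 [-0.516  0.341 -1.122]
0.006 [-1.134 -0.095 -0.549]
0.0045 [-0.136 -1.098 -0.955]
0.003 [-1.079  0.072 -0.974]
0.0015 [ 0.593 -0.026 -0.165]
0.0 [-3.198 -3.147 12.652]
[ 0.505  0.267 -0.48 ] 25.1833
27.7833 [0.42  0.001 0.399]
```

View pics/end.png

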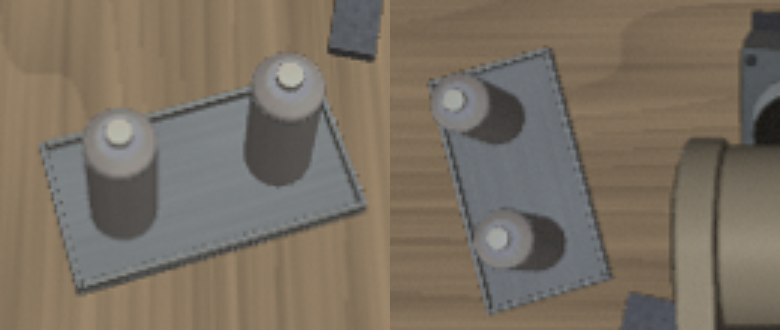

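Both cans stand upright in the tray: the charged one at (118,130) on the left, unmoved, and ours at (288,75). The arm is clear of everything.

```bash
python3 -c "
from cell import *
print(hand_in())"
```

```text
the job is handed in; nothing more can be done
None
```

The job is done and handed in at about 28 s on the clock: the pedal was pressed to its stop and released, the can was held with the dish fully down for over 1.6 s, and it now stands upright in the tray beside the charged can, which is unmoved.

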